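# Measure a presentation case on the sliding-jaw board

## Task

Measure the narrow dark presentation case for the sale catalogue: draw it out from under the low riser, set it down on the bench clear of the riser and let go, then pick it up again by its middle and lay it lengthwise along the middle of the measuring board. Slide the board's jaw back to make room for the case, and afterwards up against it until the case is held square and snug between the jaw and the fixed head. Leave the case lying there with the jaw at its reading, and do not disturb the square case or the china.

Things in the scene. Friction and masses are not known exactly. Their poses are not given: they have to be found in the camera images.
- case_mid (a point): centre (20 mm above its underside) of the narrow case to be measured: a rigid closed box in dark leatherette with a brass seam, 56 wide (x) x 180 long (y) x 40 mm high (z), 0.25 to 0.49 kg. It starts flat on the bench in either of the riser's two bays, its length along the bay, 78 to 97 mm of its +y end sticking out of the open front.
- square_case: the other case under the riser, in the other bay: a square closed box of the same kind, 86 x 86 x 45 mm, sticking out about 40 mm. Origin at the centre of its underside. Leave alone.
- riser: low fixed grey riser on the bench: 262 mm wide (x), 180 deep (y), top 74 mm above the bench, 62 mm free below. Three uprights 12 mm thick at x = -125, 0, +125 mm make two bays, centred at x = -62 and +62, open at front (+y) and back, without a floor. Saucers on top reach 104 mm above the bench. Origin on the bench under its centre; the open front is at y = +90 mm.
- board: fixed measuring board: white laminate bed 140 wide (x) x 430 long (y), its top 18 mm above the bench. A fixed aluminium head, 120 wide, 65 mm high above the bed, stands across its +y end, measuring face at y = +190 mm. The jaw slides along y between the head and the -y end. Origin on the bench under the bed's centre.
- head_face (a point): middle of the foot of the fixed head's measuring face, on top of the bed; the face is square to the board's y axis and looks to -y.
- jaw (a joint): opening of the sliding jaw in m: clear distance between the faces of head and jaw. 0 is shut, 0.30 the end stop; it starts at 0.05 to 0.13, too narrow for the case. Opening moves the jaw towards the board's -y. It slides stiffly (3 N of friction) and stays where left; with the case tight against the head it reads 0.180.
- jaw_knob (a point): grip point of the jaw's upright black knob, 28 mm across, on its axis and 62 mm above the bench; knob top 83 mm, carriage plate below it 32 mm above the bench. It stands 68 mm behind the jaw's face (to the board's -y). The face plate, 116 wide, 10 thick, also rises to 83 mm, 44 mm clear of the knob. The carriage plate is 158 mm wide and ends 108 mm behind the face.
- cup: white china mug, 80 mm across, 65 mm high, standing on the bench. Origin at the centre of its underside. Leave alone.
- candlestick: white china candlestick, 90 mm across its foot, 100 mm tall. Origin at the centre of its underside. Leave alone.
- canister: white china canister with a fixed knobbed lid, 104 mm across, 110 mm tall. Origin at the centre of its underside. Leave alone.

How it is judged:
By the outcome, as a careful person would: the job done as asked, in the order asked, and still so for the second after the job is handed in, with the robot touching nothing.
It also fails if it takes over 72 s, if anything falls off the work surface, if the arm or the gripper's body presses on something with over 40 N, if the wrist force passes 120 N, or if a joint passes its speed limit or range.

## Robot

A 6-joint arm with a two-finger parallel gripper is mounted at the origin on the work surface. World frame = base frame: x ahead of the robot, y to its left, z up, the work surface at z = 0. Lengths are in m, angles in rad, forces in N, time in s.
With the tool pointing down it reaches from about 0.35 to 0.975 m from the base axis. Payload 4.9 kg.
Tool frame: the origin (TCP) lies at the very end of the fingers, on their centre line; the grasp point (between the pads) lies 19 mm behind it (ctrl.grip_point_offset is the distance from the TCP to the grasp point, in m); z points along the fingers, y is the line along which they close (so a half turn about z gives the same grasp; the last joint's range is limited). The gripper opens to 85 mm and grips with 20 to 120 N. Pads are 22 mm wide; open, the fingers measure 114 mm over their backs; the gripper's body (76 mm by 85 mm) begins 54 mm behind the grasp point. The pads swing forward as they close: fully open they stand 13 mm farther back than shut.
Start: joints at [-1.415, 0.053, 1.613, -0, 1.476, -0.119], TCP at [0.17, -0.602, 0.231] pointing down, gripper open.
Joint ranges: [-3.01, 3.01], [-1.01, 2.22], [0.06, 2.58], [-1.02, 4.17], [0.09, 2.62], [-3.14, 3.14]. Speed limits (rad/s): [2.57, 2.57, 3.14, 3.14, 3.14, 3.14].

## Interface

Orientations are given as a rotation vector (axis times angle).
In Python, from station import ctrl gives the robot as it stands.
- The arm moves only by the tool send_rows, never from a script. Its argument "rows" is a list of rows, each a list of 3 entries, a list of its own where there are three numbers: the finger opening in cm, from 0 to 8.54, then the shift along the tool's x, y, z in cm, then the turn about the tool's z in degrees. A call has 1 to 10 rows; each row shifts and turns the commanded pose from where the row before left it, along the tool's axes as they then stand; what a row does not reach is not made up. A row lasts 1/8 s, in which the tool goes at most 62.5 mm and 10.7 degrees, less where a joint would pass 70% of its speed; a pose out of reach is approached as far as the arm can. A call with a gripper value outside its range is refused whole. The fingers move at their own pace and stop on an object; "newtons" is the grip in N (left out, the last holds). Time passes only in rows, so rows that do not move let the fingers close. It gives the time, the measured TCP pose, the force, the opening and the grip force at its end, in the units of the state.
- ctrl.get_obs(): the state, without advancing time (a new reading comes with each control period).
- ctrl.get_image(name): name is "side" or "top" or "wrist"; returns a dict with "frame" (420x560x3 uint8, red, green, blue), "range_z" (420x560 float32, m along the optical axis (not along the pixel's ray), 0 where there is no reading), "fx", "fy", "cx", "cy" (pixels), "cam_to_world" (4x4, takes a point from camera to world coordinates). Camera axes: x right, y down, z forward; pixel columns grow to the right and rows downward; lengths in m; the calibration is good to about 2 mm. A picture is of the moment at which its call begins.
- ctrl.finish_job(): hands the job in; it is judged then, once.
The state is a dict: "t": time; "q": joint angles; "dq": joint speeds; "effort": joint torques, N m; "tool_pos": TCP position; "tool_rot": TCP orientation; "contact_force": force on the tool from outside, world axes, zero at the start; "wrist_torque": the same for the moment, N m; "opening": finger opening in m; "grip_force": force on a finger pad.
Only numpy, scipy, OpenCV 4.12 (cv2) and the standard library are available. Lean on these libraries where they do the work, as an engineer would, in place of code of your own. Each camera call takes 0.05 s, during which the arm holds its last target. There are 200 camera calls.

## Working session

There is one attempt and no reset: what is moved stays moved. The work goes in short steps, Python scripts to look and compute and a tool call to move; the robot and the scene stay as the last step left them, time stands still between calls to the robot, and variables do not carry over. Pictures are saved under pics/ and viewed, at most 10 in all, crops included, and the job is handed in when it is done.

Besides the shell and the picture viewer there is one more tool, called after ">>>" by a JSON object that holds its "fn" and its "kwargs", one argument or row to a line. send_rows: Moves the arm, as the interface text tells. Its arguments: {"type":"object","properties":{"rows":{"type":"array","items":{"type":"array"}},"newtons":{"type":"number"}},"required":["rows"]}

```bash
ls; mkdir -p pics
cat > h.py <<'E'
import numpy as np, cv2
from station import ctrl
def get(n):
    im=ctrl.get_image(n); np.savez('pics/last_%s.npz'%n,**im); return im
def load(n): return dict(np.load('pics/last_%s.npz'%n))
def save(im,f): cv2.imwrite(f,cv2.cvtColor(im['frame'],cv2.COLOR_RGB2BGR))
def ray(im,u,v,z):
    T=np.array(im['cam_to_world']); d=T[:3,:3]@[(u-im['cx'])/im['fx'],(v-im['cy'])/im['fy'],1]; o=T[:3,3]
    return o+d*(z-o[2])/d[2]
def cloud(im):
    r=im['range_z']; v,u=np.mgrid[:r.shape[0],:r.shape[1]]
    P=np.stack([(u-im['cx'])/im['fx']*r,(v-im['cy'])/im['fy']*r,r],-1); T=np.array(im['cam_to_world'])
    return P@T[:3,:3].T+T[:3,3]
E
python3 - <<'E'
from h import *
for n in('top','side'):
    im=get(n); save(im,f'pics/{n}0.png'); print(n,im['fx'],im['cx'],im['cy'],np.round(im['cam_to_world'],3).tolist())
o=ctrl.get_obs(); print(o)
E
```

```text
pics
top 505.2821538488692 283.7823032912147 213.79695112180542 [[-0.025, -0.998, 0.058, 0.497], [-1.0, 0.025, -0.0, -0.001], [-0.001, -0.058, -0.998, 1.263], [0.0, 0.0, 0.0, 1.0]]
side 427.32228594846083 273.26205973781003 203.23765358565163 [[-0.951, -0.142, 0.274, 0.27], [-0.308, 0.493, -0.813, 0.826], [-0.02, -0.858, -0.513, 0.589], [0.0, 0.0, 0.0, 1.0]]
{'t': 0.1, 'q': array([-1.41499279e+00,  5.32752550e-02,  1.61416404e+00, -2.50007992e-05,
        1.47601240e+00, -1.19015835e-01]), 'dq': array([ 0.00070844, -0.00206685, -0.00283076,  0.000509  ,  0.00054635,
        0.00054378]), 'effort': array([ 5.60978351e-04, -3.94901991e+01, -3.71362925e+01, -8.63477089e-05,
        3.93830225e-03, -1.42764819e-05]), 'tool_pos': array([ 0.16950312, -0.60098305,  0.23019124]), 'tool_rot': array([-3.11013915e+00, -4.30077241e-01,  9.27402959e-05]), 'contact_force': array([ 0.18771254,  0.14618448, -0.1700175 ]), 'wrist_torque': array([-0.00101902,  0.01322131,  0.02672804]), 'grip_force': 0.0, 'opening': 0.08523225528906299}
```

View pics/top0.png

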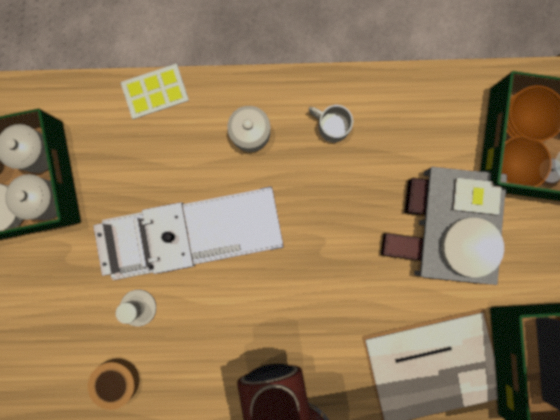

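View pics/side0.png

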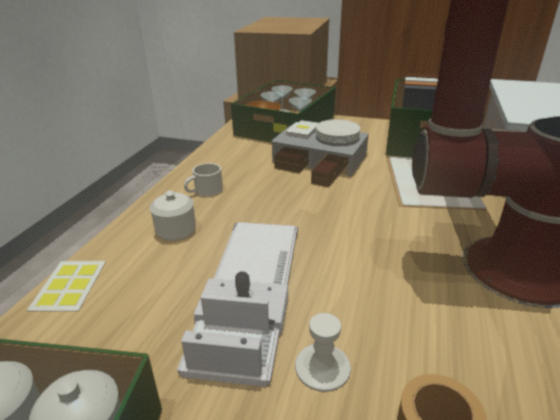

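The top view shows the narrow case sticking out of the riser at about (402,246) and the square case at (417,196). The board runs from (97,245) to (280,220), with the jaw plate near (147,237) and the knob at (168,237). The candlestick stands at (135,308), the canister at (248,128) and the cup at (335,122).

```bash
cat >> h.py <<'E'
def rect(P):
    c,s,a=cv2.minAreaRect(np.float32(P[:,:2])*1000); return np.round(c,1),np.round(s,1),round(a,2),cv2.boxPoints((c,s,a)).round(0).tolist()
E
python3 - <<'E'
from h import *
for n in('top','side'):
    im=load(n); C=cloud(im); f=im['frame'].astype(int); z=C[...,2]; x=C[...,0];y=C[...,1]
    ok=im['range_z']>0
    dark=ok&(f.sum(-1)<260)&(f[...,0]>f[...,1]+5)&(z>.025)&(z<.06)&(y<-.15)&(y>-.45)&(x>.3)&(x<.65)
    nl,L,S,_=cv2.connectedComponentsWithStats(dark.astype(np.uint8))
    print(n)
    for i in range(1,nl):
        if S[i,4]>60:
            m=L==i; zz=np.median(z[m]); mm=m&(abs(z-np.percentile(z[m],85))<.006); print('dark',S[i],zz.round(4),np.percentile(z[m],85).round(4),rect(C[mm]))
    for nm,lo,hi,bx in (('riser',.066,.082,(.35,.7,-.65,-.25)),('bed',.010,.026,(.3,.7,.02,.6)),('high board',.074,.092,(.35,.62,.15,.55)),('carr',.027,.038,(.3,.7,.02,.6))):
        m=ok&(z>lo)&(z<hi)&(x>bx[0])&(x<bx[1])&(y>bx[2])&(y<bx[3])
        nl,L,S,_=cv2.connectedComponentsWithStats(m.astype(np.uint8))
        for i in range(1,nl):
            if S[i,4]>40: print(nm,S[i],np.median(z[L==i]).round(4),rect(C[L==i]))
E
```

```text
top
dark [406 178  23  37 677] 0.0449 0.0475 (array([ 604.5, -327.1]), array([43.8, 85.4]), 81.71, [[559.0, -343.0], [644.0, -355.0], [650.0, -312.0], [565.0, -299.0]])
dark [382 233  41  28 893] 0.0399 0.0426 (array([ 482.2, -287.2]), array([93.1, 55.5]), 81.62, [[448.0, -329.0], [503.0, -337.0], [516.0, -245.0], [462.0, -237.0]])
riser [ 420  153  137  132 4165] 0.0739 (array([ 543.9, -488.1]), array([305.2, 307.3]), 82.33, [[371.0, -619.0], [676.0, -660.0], [716.0, -357.0], [412.0, -316.0]])
bed [ 67 167  13  57 150] 0.0183 (array([630.2, 518.3]), array([140.8,  15.2]), 5.11, [[559.0, 520.0], [561.0, 504.0], [701.0, 517.0], [700.0, 532.0]])
bed [ 181  186   95   79 5394] 0.0175 (array([545.2, 129.2]), array([156. , 229.1]), 8.9, [[450.0, 230.0], [486.0, 4.0], [640.0, 28.0], [605.0, 254.0]])
bed [ 101  212   52   68 1592] 0.0173 (array([501.3, 387.5]), array([150.4, 103.2]), 9.25, [[419.0, 426.0], [435.0, 324.0], [584.0, 349.0], [567.0, 451.0]])
bed [124 291  31  34 379] 0.0142 (array([351.4, 356.8]), array([80.8, 59.9]), 23.47, [[302.0, 368.0], [326.0, 313.0], [400.0, 345.0], [377
[... 3254 characters left out ...]
1, 41.6]), 10.86, [[551.0, 550.0], [559.0, 509.0], [561.0, 509.0], [553.0, 550.0]])
carr [ 194  279   94   49 1855] 0.0314 (array([516.4, 292. ]), array([159.3, 110.9]), 10.51, [[428.0, 332.0], [448.0, 223.0], [605.0, 252.0], [585.0, 361.0]])
carr [313 353  21  13 123] 0.0306 (array([345.9, 373. ]), array([31.6, 21.7]), 11.35, [[328.0, 381.0], [333.0, 359.0], [364.0, 365.0], [359.0, 387.0]])
carr [185 361  77  13 356] 0.0325 (array([491.5, 436.3]), array([120.2,  13. ]), 15.01, [[432.0, 427.0], [435.0, 414.0], [551.0, 446.0], [548.0, 458.0]])
carr [148 393  12  27  73] 0.0324 (array([556.8, 527.6]), array([ 1.5, 39.2]), 10.89, [[552.0, 547.0], [560.0, 508.0], [561.0, 508.0], [554.0, 547.0]])
```

>>> {"fn": "send_rows", "kwargs": {
  "rows": [
    [8.5,[0,0,0],-9.4],
    [8.5,[0,0,0],-9.4],
    [8.5,[0,0,0],-9.4],
    [8.5,[0,0,0],-9.4],
    [8.5,[0,0,0],-9.4],
    [8.5,[0,0,0],-9.4],
    [8.5,[0,0,0],-9.4],
    [8.5,[0,0,0],0]
  ]
}}

```text
t: 1.1
tool_pos: [0.1696, -0.6012, 0.2306]
tool_rot: [-2.38, -2.049, -0.001]
contact_force: [0.2, 0.4, 0.6]
opening: 0.085
grip_force: 0.0
```

>>> {"fn": "send_rows", "kwargs": {
  "rows": [
    [8.5,[4,2.9,0],0],
    [8.5,[4,2.9,0],0],
    [8.5,[4,2.9,0],0],
    [8.5,[4,2.9,0],0],
    [8.5,[4,2.9,0],0],
    [8.5,[4,2.9,0],0],
    [8.5,[4,2.9,0],0],
    [8.5,[4,2.9,0],0],
    [8.5,[3.7,3.1,0],0],
    [8.5,[0,0,0],0]
  ]
}}

```text
t: 2.35
tool_pos: [0.4838, -0.2849, 0.231]
tool_rot: [-2.377, -2.054, -0.0]
contact_force: [-0.7, -0.5, -0.5]
opening: 0.0849
grip_force: 0.0
```

```bash
cat >> h.py <<'E'
from scipy.spatial.transform import Rotation as Ro
def delta(p,yang):
    """tool-frame shift in cm to world p (TCP), after turning so that tool y has world angle yang; and turn about tool z"""
    o=ctrl.get_obs(); R=Ro.from_rotvec(o['tool_rot']); y=R.as_matrix()[:,1]
    a=np.degrees(np.arctan2(y[1],y[0])); d=(a-yang+180)%360-180
    R2=R*Ro.from_rotvec([0,0,np.radians(d)])
    print('pos',o['tool_pos'].round(4),'yang',a.round(2),'turn',d.round(2),'shift cm',(R2.inv().apply(np.array(p)-o['tool_pos'])*100).round(2),'F',o['contact_force'].round(1),'grip',round(o['grip_force'],1),'open',round(o['opening'],4),'t',round(o['t'],2))
E
python3 - <<'E'
from h import *
delta([.482,-.286,.2],-8.4); im=get('wrist'); save(im,'pics/w1.png'); print(np.round(im['cam_to_world'],3).tolist())
E
```

```text
pos [ 0.4838 -0.2849  0.231 ] yang -8.35 turn 0.05 shift cm [-0.14 -0.16  3.1 ] F [-0.7 -0.5 -0.5] grip 0.0 open 0.0849 t 2.35
[[0.989, -0.138, -0.044, 0.495], [-0.145, -0.942, -0.303, -0.207], [0.0, 0.306, -0.952, 0.373], [0.0, 0.0, 0.0, 1.0]]
```

View pics/w1.png

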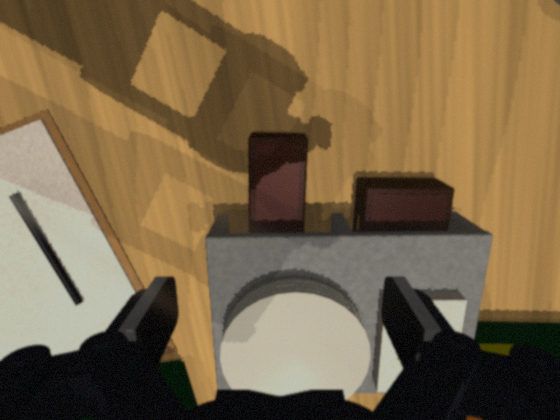

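The wrist view shows the narrow case ahead of the riser, cols 249–306, rows 133–230. The square case is at cols 355–450 and the riser front edge at about row 233.

Run:
```python
from h import *
im=load('wrist'); C=cloud(im); z=C[...,2]; v,u=np.mgrid[:420,:560]; ok=im['range_z']>0
for nm,m in (('narrow',(u>240)&(u<315)&(v>125)&(v<232)&(z>.03)&(z<.05)),('square',(u>345)&(u<460)&(v>170)&(v<232)&(z>.038)&(z<.055)),('riser',(u>200)&(u<500)&(v>225)&(v<270)&(z>.066)&(z<.08))):
    m&=ok; print(nm,np.median(z[m]).round(4),rect(C[m]))
# ray-cast at z=.04 of case front corners
m=(im['frame'].astype(int).sum(-1)<230)&(u>240)&(u<315)&(v>125)&(v<228)
for r in (160,190,215):
    c=np.where(m[r])[0]; print(r,c.min(),c.max(),ray(im,c.min(),r,.04).round(4),ray(im,c.max()+1,r,.04).round(4))
```

```text
narrow 0.039 (array([ 481. , -288.1]), array([95.2, 56.1]), 80.49, [[445.0, -330.0], [501.0, -340.0], [517.0, -246.0], [461.0, -236.0]])
square 0.0441 (array([ 594.3, -327.4]), array([ 47. , 102.8]), 81.27, [[540.0, -343.0], [642.0, -358.0], [649.0, -312.0], [547.0, -296.0]])
riser 0.0728 (array([ 537.5, -351. ]), array([ 36.7, 261.6]), 81.76, [[405.0, -350.0], [664.0, -388.0], [670.0, -352.0], [411.0, -314.0]])
160 241 306 [ 0.4513 -0.2584  0.04  ] [ 0.5125 -0.2674  0.04  ]
190 248 305 [ 0.4528 -0.2879  0.04  ] [ 0.508 -0.296  0.04 ]
215 241 314 [ 0.4416 -0.3119  0.04  ] [ 0.5137 -0.3225  0.04  ]
```

>>> {"fn": "send_rows", "kwargs": {
  "rows": [
    [8.5,[0.75,-0.2,4],0],
    [8.5,[0,0,5],0],
    [8.5,[0,0,5],0],
    [8.5,[0,0,3],0],
    [8.5,[0,0,2],0],
    [8.5,[0,0,1.5],0],
    [8.5,[0,0,1],0],
    [8.5,[0,0,0.6],0],
    [8.5,[0,0,0],0]
  ]
}}

```text
t: 3.52
tool_pos: [0.4816, -0.2795, 0.0105]
tool_rot: [2.379, 2.051, 0.0]
contact_force: [-0.2, 1.2, 0.2]
opening: 0.085
grip_force: 0.0
```

>>> {"fn": "send_rows", "kwargs": {
  "rows": [
    [4,[0,0,0],0],
    [4,[0,0,0],0],
    [4,[0,0,0],0],
    [4,[0,0,0],0],
    [4,[0,0,0],0],
    [4,[0,0,0],0],
    [4,[0,0,0],0]
  ],
  "newtons": 35
}}

```text
t: 4.4
tool_pos: [0.4821, -0.2798, 0.0113]
tool_rot: [2.378, 2.051, 0.001]
contact_force: [0.3, 0.6, 4.8]
opening: 0.0553
grip_force: 38.5
```

>>> {"fn": "send_rows", "kwargs": {
  "rows": [
    [4,[0.5,0,0],0],
    [4,[1.5,0,0],0],
    [4,[2,0,0],0],
    [4,[2,0,0],0],
    [4,[2,0,0],0],
    [4,[2,0,0],0],
    [4,[2,0,0],0],
    [4,[2,0,0],0],
    [4,[2,0,0],0],
    [4,[0,0,0],0]
  ]
}}

```text
t: 5.65
tool_pos: [0.5058, -0.1197, 0.0113]
tool_rot: [2.378, 2.053, 0.003]
contact_force: [0.7, 4.6, 7.4]
opening: 0.0555
grip_force: 38.8
```

>>> {"fn": "send_rows", "kwargs": {
  "rows": [
    [4,[0,0,0],0],
    [8.5,[0,0,0],0],
    [8.5,[0,0,0],0],
    [8.5,[0,0,0],0],
    [8.5,[0,0,0],0],
    [8.5,[0,0,0],0],
    [8.5,[0,0,0],0]
  ]
}}

```text
t: 6.52
tool_pos: [0.5049, -0.1212, 0.0103]
tool_rot: [2.379, 2.052, 0.0]
contact_force: [-0.1, -0.4, -0.0]
opening: 0.085
grip_force: 0.0
```

Run:
```python
from h import *
delta([.546,.109,.2],9.3)
```

```text
pos [ 0.5049 -0.1212  0.0103] yang -8.46 turn -17.76 shift cm [ 22.05   7.78 -18.97] F [-0.1 -0.4 -0. ] grip 0.0 open 0.085 t 6.53
```

>>> {"fn": "send_rows", "kwargs": {
  "rows": [
    [8.5,[0,0,-4],0],
    [8.5,[0,0,-5],0],
    [8.5,[0,0,-5],-8.9],
    [8.5,[0,0,-5],-8.9],
    [8.5,[5,0,0],0],
    [8.5,[5,0,0],0],
    [8.5,[5,0.5,0],0],
    [8.5,[5,1.5,0],0],
    [8.5,[5,2,0],0],
    [8.5,[5,2,0],0]
  ]
}}

```text
t: 7.78
tool_pos: [0.5155, 0.1864, 0.2005]
tool_rot: [2.033, 2.395, 0.001]
contact_force: [-0.1, -0.4, 0.8]
opening: 0.0847
grip_force: 0.0
```

>>> {"fn": "send_rows", "kwargs": {
  "rows": [
    [8.5,[5,1.5,0],0],
    [8.5,[0,0,0],0],
    [8.5,[0,0,0],0]
  ]
}}

```text
t: 8.15
tool_pos: [0.5218, 0.2362, 0.2]
tool_rot: [2.033, 2.395, -0.001]
contact_force: [1.3, -0.3, 0.3]
opening: 0.0849
grip_force: 0.0
```

Run:
```python
from h import *
delta([.519,.277,.043],9.3)
im=get('wrist'); save(im,'pics/w2.png'); top=get('top'); side=get('side')
for n,i in (('wrist',im),('top',top),('side',side)):
    C=cloud(i); z=C[...,2];x=C[...,0];y=C[...,1]; ok=i['range_z']>0
    f=i['frame'].astype(int).sum(-1)
    m=ok&(z>.076)&(z<.09)&(x>.42)&(x<.59)&(y>.2)&(y<.46)
    nl,L,S,_=cv2.connectedComponentsWithStats(m.astype(np.uint8))
    for k in range(1,nl):
        if S[k,4]>60: print(n,S[k],np.median(z[L==k]).round(4),rect(C[L==k]))
    m=ok&(z>.03)&(z<.046)&(x>.42)&(x<.57)&(y>-.35)&(y<-.05)&(f<260)
    if m.sum()>50: print(n,'case',np.median(z[m]).round(4),rect(C[m]))
```

```text
pos [0.5218 0.2362 0.2   ] yang 9.37 turn 0.07 shift cm [ 4.08  0.39 15.7 ] F [ 1.3 -0.3  0.3] grip 0.0 open 0.0849 t 8.15
wrist [ 198   49  173   17 2841] 0.0817 (array([507.8, 338.9]), array([115.9,  10.3]), 9.6, [[450.0, 334.0], [452.0, 324.0], [566.0, 343.0], [564.0, 354.0]])
wrist [267 132  36  36 973] 0.0807 (array([518.8, 276.8]), array([25.7, 25.8]), 87.51, [[505.0, 265.0], [531.0, 263.0], [532.0, 289.0], [506.0, 290.0]])
top case 0.0397 (array([ 516.7, -210.3]), array([252.3, 148.4]), 79.75, [[421.0, -321.0], [567.0, -348.0], [612.0, -99.0], [466.0, -73.0]])
side [235 271  15  12 123] 0.0809 (array([517.5, 278.6]), array([24.5, 22. ]), 67.61, [[503.0, 271.0], [523.0, 263.0], [532.0, 286.0], [512.0, 294.0]])
side [201 294  68  13 454] 0.0816 (array([507.7, 340. ]), array([114.8,  13.1]), 9.91, [[450.0, 337.0], [452.0, 324.0], [565.0, 343.0], [563.0, 356.0]])
side [ 181  331   80   21 1069] 0.0822 (array([493.4, 426.9]), array([119.4,  23.8]), 9.5, [[433.0, 429.0], [436.0, 405.0], [554.0, 425.0], [550.0, 449.0]])
side case 0.0392 (array([ 520.9, -211.4]), array([259.5, 148.7]), 77.42, [[420.0, -322.0], [565.0, -354.0], [622.0, -101.0], [477.0, -69.0]])
```

View pics/w2.png

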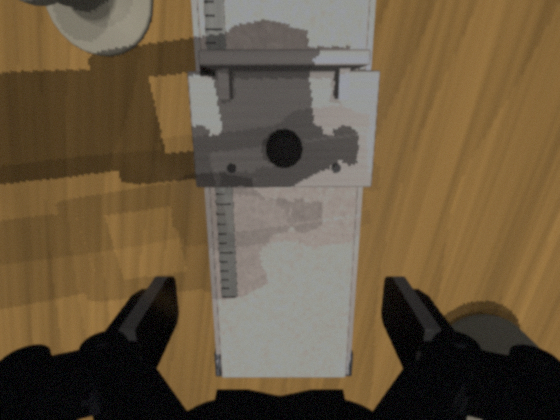

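The wrist view shows the knob at (284,148), the jaw face plate at rows 50–66, and a clear bed behind the carriage. The candlestick (110,10) is well clear of the fingers.

>>> {"fn": "send_rows", "kwargs": {
  "rows": [
    [8.5,[4.1,0.4,0],0],
    [8.5,[0,0,5],0],
    [8.5,[0,0,5],0],
    [8.5,[0,0,3],0],
    [8.5,[0,0,2],0],
    [8.5,[0,0,0.6],0],
    [8.5,[0,0,0],0]
  ]
}}

```text
t: 9.18
tool_pos: [0.5201, 0.2775, 0.0452]
tool_rot: [2.033, 2.394, 0.002]
contact_force: [-0.2, -0.2, 0.3]
opening: 0.0849
grip_force: 0.0
```

>>> {"fn": "send_rows", "kwargs": {
  "rows": [
    [1.5,[0,0,0],0],
    [1.5,[0,0,0],0],
    [1.5,[0,0,0],0],
    [1.5,[0,0,0],0],
    [1.5,[0,0,0],0],
    [1.5,[0,0,0],0],
    [1.5,[0,0,0],0],
    [1.5,[0,0,0],0],
    [1.5,[0,0,0],0]
  ],
  "newtons": 30
}}

```text
t: 10.3
tool_pos: [0.5182, 0.2775, 0.045]
tool_rot: [-2.032, -2.394, 0.004]
contact_force: [-5.3, -1.6, 7.6]
opening: 0.0267
grip_force: 30.1
```

>>> {"fn": "send_rows", "kwargs": {
  "rows": [
    [1.5,[-0.5,-0.1,0],0],
    [1.5,[-1.5,0,0],0],
    [1.5,[-2.2,0,0],0],
    [1.5,[-2.2,0,0],0],
    [1.5,[-2.2,0,0],0]
  ]
}}

```text
t: 10.92
tool_pos: [0.5326, 0.1922, 0.0451]
tool_rot: [-2.033, -2.394, -0.002]
contact_force: [-0.4, 4.6, 4.1]
opening: 0.0268
grip_force: 29.8
```

>>> {"fn": "send_rows", "kwargs": {
  "rows": [
    [1.5,[-2.2,0,0],0],
    [1.5,[-2.2,0,0],0],
    [1.5,[-2,0,0],0],
    [1.5,[-1.5,0,0],0],
    [1.5,[0,0,0],0]
  ]
}}

```text
t: 11.55
tool_pos: [0.5462, 0.1121, 0.0451]
tool_rot: [2.032, 2.392, -0.002]
contact_force: [-0.2, -2.7, 5.4]
opening: 0.0269
grip_force: 29.9
```

>>> {"fn": "send_rows", "kwargs": {
  "rows": [
    [8.5,[0,0,0],0],
    [8.5,[0,0,0],0],
    [8.5,[0,0,0],0],
    [8.5,[0,0,0],0],
    [8.5,[0,0,-3],0],
    [8.5,[0,0,-5],0],
    [8.5,[0,0,-5],8.9],
    [8.5,[0,0,-4],8.9],
    [8.5,[0,0,0],0]
  ]
}}

```text
t: 12.68
tool_pos: [0.5476, 0.1149, 0.2193]
tool_rot: [2.375, 2.049, 0.011]
contact_force: [-0.1, 0.3, 0.0]
opening: 0.085
grip_force: 0.0
```

>>> {"fn": "send_rows", "kwargs": {
  "rows": [
    [8.5,[-4.8,-0.1,0],0],
    [8.5,[-4.8,-0.1,0],0],
    [8.5,[-4.8,-0.1,0],0],
    [8.5,[-4.8,-0.1,0],0],
    [8.5,[-4.8,-0.1,0],0],
    [8.5,[-4.8,-0.1,0],0],
    [8.5,[0,0,0],0],
    [8.5,[0,0,0],0]
  ]
}}

```text
t: 13.68
tool_pos: [0.4964, -0.1688, 0.213]
tool_rot: [-2.377, -2.051, 0.001]
contact_force: [0.4, 0.1, -0.2]
opening: 0.0849
grip_force: 0.0
```

Run:
```python
from h import *
delta([.497,-.174,.010],-8.4)
im=get('wrist'); save(im,'pics/w3.png'); side=get('side'); top=get('top')
for n,i in (('wrist',im),('side',side)):
    C=cloud(i); z=C[...,2];x=C[...,0];y=C[...,1]; f=i['frame'].astype(int)
    for nm,lo,hi,b in(('case',.031,.046,(.42,.57,-.30,-.05)),('bed',.01,.026,(.3,.7,.2,.6)),('plates',.074,.09,(.35,.62,.1,.55))):
        m=(i['range_z']>0)&(z>lo)&(z<hi)&(x>b[0])&(x<b[1])&(y>b[2])&(y<b[3])
        nl,L,S,_=cv2.connectedComponentsWithStats(m.astype(np.uint8))
        for k in range(1,nl):
            if S[k,4]>80: print(n,nm,S[k],np.median(z[L==k]).round(4),rect(C[L==k]))
```

```text
pos [ 0.4964 -0.1688  0.213 ] yang -8.43 turn -0.03 shift cm [-0.52  0.18 20.3 ] F [ 0.4  0.1 -0.2] grip 0.0 open 0.0849 t 13.68
wrist case [  250    83    66   193 11698] 0.0391 (array([ 497.6, -169.9]), array([179.7,  56.1]), 80.67, [[455.0, -254.0], [511.0, -263.0], [540.0, -86.0], [485.0, -77.0]])
side case [288 170  44  35 744] 0.0392 (array([ 498.2, -167.5]), array([184. ,  58.3]), 80.73, [[455.0, -254.0], [512.0, -263.0], [542.0, -81.0], [484.0, -72.0]])
side bed [ 177  268  111  116 6182] 0.0173 (array([512.8, 314.9]), array([150.6, 257.2]), 9.55, [[417.0, 429.0], [460.0, 176.0], [608.0, 201.0], [566.0, 454.0]])
side bed [300 346  47  39 999] 0.0138 (array([346.5, 370.8]), array([74., 72.]), 6.46, [[306.0, 402.0], [314.0, 331.0], [387.0, 339.0], [379.0, 411.0]])
side plates [252 222  13   9  88] 0.0803 (array([545.6, 114.8]), array([23.7, 22.6]), 51.08, [[529.0, 113.0], [547.0, 98.0], [562.0, 117.0], [544.0, 131.0]])
side plates [225 238  57  10 338] 0.081 (array([536. , 175.4]), array([116. ,  14.6]), 10.87, [[478.0, 172.0], [480.0, 157.0], [594.0, 179.0], [592.0, 194.0]])
side plates [ 181  331   80   22 1152] 0.0821 (array([493.3, 426.5]), array([119.1,  24.8]), 10.07, [[432.0, 428.0], [437.0, 404.0], [554.0, 425.0], [550.0, 449.0]])
side plates [110 368  27  10 177] 0.0823 (array([600.4, 521. ]), array([39.7,  3.3]), 9.94, [[581.0, 519.0], [581.0, 516.0], [620.0, 523.0], [620.0, 526.0]])
side plates [141 371  13  32 140] 0.0821 (array([556.5, 529.9]), array([ 2. , 40.8]), 11.07, [[552.0, 550.0], [559.0, 510.0], [561.0, 510.0], [554.0, 550.0]])
```

View pics/w3.png

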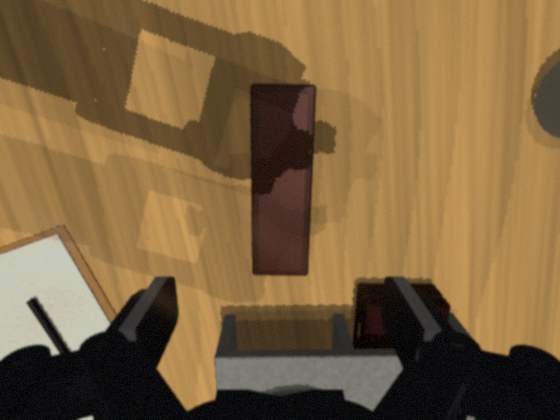

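The wrist view shows the case clear of the riser, cols 251–315, rows 85–274, with the riser front at about row 340. The square case has not moved.

>>> {"fn": "send_rows", "kwargs": {
  "rows": [
    [8.5,[-0.2,0.15,3],0.8],
    [8.5,[0,0,5],0],
    [8.5,[0,0,5],0],
    [8.5,[0,0,3],0],
    [8.5,[0,0,2],0],
    [8.5,[0,0,1.4],0],
    [8.5,[0,0,0.9],0],
    [8.5,[0,0,0],0],
    [8.5,[0,0,0],0]
  ]
}}

```text
t: 14.95
tool_pos: [0.4988, -0.1719, 0.0122]
tool_rot: [2.392, 2.034, 0.001]
contact_force: [0.6, 0.1, 0.8]
opening: 0.0849
grip_force: 0.0
```

>>> {"fn": "send_rows", "kwargs": {
  "rows": [
    [4,[0,0,0],0],
    [4,[0,0,0],0],
    [4,[0,0,0],0],
    [4,[0,0,0],0],
    [4,[0,0,0],0],
    [4,[0,0,0],0],
    [4,[0,0,0],0]
  ],
  "newtons": 45
}}

```text
t: 15.82
tool_pos: [0.4985, -0.1719, 0.0121]
tool_rot: [2.393, 2.034, 0.0]
contact_force: [-2.4, -0.4, 5.7]
opening: 0.0552
grip_force: 51.2
```

>>> {"fn": "send_rows", "kwargs": {
  "rows": [
    [4,[0,0,-1.5],0],
    [4,[0,0,-3],0],
    [4,[0,0,-5],0],
    [4,[0,0,-5],0],
    [4,[0,0,0],-9.5],
    [4,[0,0,0],-9.4],
    [4,[0,0,0],0],
    [4,[0,0,0],0]
  ]
}}

```text
t: 16.82
tool_pos: [0.4976, -0.1714, 0.1557]
tool_rot: [-2.029, -2.397, 0.0]
contact_force: [0.4, 0.8, -4.4]
opening: 0.0551
grip_force: 50.0
```

Run:
```python
from h import *
delta([.512,.318,.15],9.6)
```

```text
pos [ 0.4976 -0.1714  0.1557] yang 9.51 turn -0.09 shift cm [48.01  9.58  0.6 ] F [ 0.4  0.8 -4.4] grip 50.0 open 0.0551 t 16.82
```

>>> {"fn": "send_rows", "kwargs": {
  "rows": [
    [4,[3,0.6,0],0],
    [4,[5,1,0],0],
    [4,[5,1,0],0],
    [4,[5,1,0],0],
    [4,[5,1,0],0],
    [4,[5,1,0],0],
    [4,[5,1,0],0],
    [4,[5,1,0],0],
    [4,[5,1,0],0],
    [4,[3.5,0.9,0],0]
  ]
}}

```text
t: 18.08
tool_pos: [0.5132, 0.3048, 0.1558]
tool_rot: [-2.027, -2.4, 0.001]
contact_force: [0.1, -0.3, -4.9]
opening: 0.0554
grip_force: 49.9
```

>>> {"fn": "send_rows", "kwargs": {
  "rows": [
    [4,[0,0,0],0],
    [4,[0,0,3],0],
    [4,[0,0,3],0],
    [4,[0,0,2],0],
    [4,[0,0,1],0],
    [4,[0,0,0],0],
    [4,[0,0,0],0]
  ]
}}

```text
t: 18.95
tool_pos: [0.5148, 0.303, 0.0677]
tool_rot: [2.026, 2.399, 0.003]
contact_force: [0.4, -0.6, -3.6]
opening: 0.0552
grip_force: 49.9
```

Run:
```python
from h import *
delta([.5143,.3035,.0301],9.5)
im=get('wrist'); save(im,'pics/w4.png'); side=get('side'); top=get('top')
for n,i in (('wrist',im),('side',side)):
    C=cloud(i); z=C[...,2];x=C[...,0];y=C[...,1]; f=i['frame'].astype(int).sum(-1)
    for nm,m in(('case',(f<200)&(z>.075)&(z<.1)&(x>.44)&(x<.6)&(y>.2)&(y<.4)),('plates',(f>200)&(z>.072)&(z<.092)&(x>.42)&(x<.62)&(y>.12)&(y<.46)),('bed',(z>.01)&(z<.026)&(x>.4)&(x<.65)&(y>.18)&(y<.45))):
        m&=(i['range_z']>0)
        nl,L,S,_=cv2.connectedComponentsWithStats(m.astype(np.uint8))
        for k in range(1,nl):
            if S[k,4]>80: print(n,nm,S[k],np.median(z[L==k]).round(4),rect(C[L==k]))
```

```text
pos [0.5148 0.303  0.0677] yang 9.63 turn 0.13 shift cm [ 0.05 -0.05  3.76] F [ 0.4 -0.6 -3.6] grip 49.9 open 0.0552 t 18.95
wrist case [  190    53   180   347 53150] 0.0947 (array([510.4, 328.4]), array([ 63.4, 130.9]), 9.03, [[469.0, 388.0], [489.0, 259.0], [552.0, 269.0], [531.0, 398.0]])
wrist case [165 279  27  32 364] 0.0907 (array([477.3, 304.9]), array([9., 3.]), 43.44, [[473.0, 303.0], [475.0, 301.0], [482.0, 307.0], [479.0, 309.0]])
wrist case [368 280  27  30 332] 0.0913 (array([549.6, 317.1]), array([3.1, 8.4]), 68.96, [[545.0, 317.0], [553.0, 314.0], [554.0, 317.0], [546.0, 320.0]])
wrist plates [184 266  19  22 201] 0.0852 (array([479. , 306.5]), array([10.6,  2.8]), 39.52, [[474.0, 304.0], [476.0, 302.0], [484.0, 309.0], [482.0, 311.0]])
wrist plates [356 266  34  31 266] 0.0849 (array([545.6, 319.5]), array([ 5.3, 18.1]), 57.67, [[537.0, 322.0], [552.0, 312.0], [555.0, 317.0], [539.0, 327.0]])
wrist bed [  123     0   310   314 35171] 0.0169 (array([508.1, 337.7]), array([151.1, 175.7]), 9.63, [[419.0, 412.0], [448.0, 238.0], [597.0, 264.0], [568.0, 437.0]])
wrist be
[... 252 characters left out ...]
0], [580.0, 193.0], [586.0, 195.0], [578.0, 242.0]])
side case [ 210  261   43   67 1919] 0.0952 (array([511.1, 326.2]), array([ 55.6, 142.3]), 11.98, [[469.0, 390.0], [499.0, 251.0], [553.0, 262.0], [524.0, 402.0]])
side plates [ 181  331   81   23 1227] 0.082 (array([493.4, 426.9]), array([119.2,  24.8]), 9.73, [[433.0, 429.0], [437.0, 405.0], [554.0, 425.0], [550.0, 449.0]])
side bed [ 177  271  112  113 3198] 0.0173 (array([512.6, 314.7]), array([150.2, 257.7]), 9.56, [[417.0, 429.0], [460.0, 175.0], [608.0, 200.0], [565.0, 454.0]])
side bed [193 280  25  53 516] 0.0171 (array([583. , 305.2]), array([ 32. , 139.7]), 17.69, [[546.0, 367.0], [589.0, 234.0], [619.0, 244.0], [577.0, 377.0]])
```

View pics/w4.png

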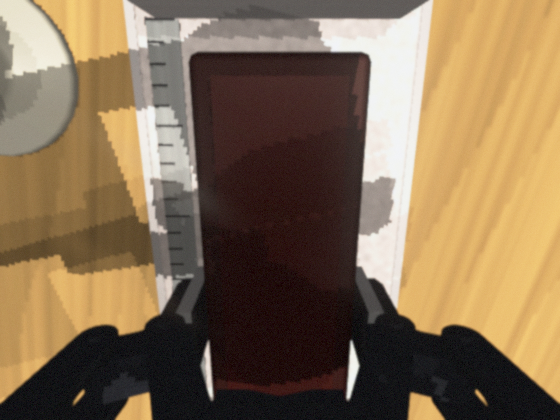

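The wrist view shows the case (cols 192–368) centred over the bed, with its front edge at about row 54. The gap to the head is about 20 mm. I'll lower it now.

>>> {"fn": "send_rows", "kwargs": {
  "rows": [
    [4,[0,0,1.5],0],
    [4,[0,0,1],0],
    [4,[0,0,0.6],0],
    [4,[0,0,0.3],0],
    [4,[0,0,0.2],0],
    [4,[0,0,0.1],0],
    [4,[0,0,0],0]
  ]
}}

```text
t: 19.98
tool_pos: [0.5141, 0.3028, 0.0301]
tool_rot: [2.027, 2.4, 0.001]
contact_force: [-2.4, -1.2, 0.9]
opening: 0.0551
grip_force: 50.6
```

>>> {"fn": "send_rows", "kwargs": {
  "rows": [
    [8.5,[0,0,0],0],
    [8.5,[0,0,0],0],
    [8.5,[0,0,0],0],
    [8.5,[0,0,0],0],
    [8.5,[0,0,-2],0],
    [8.5,[0,0,-3],0],
    [8.5,[0,0,-5],0],
    [8.5,[0,0,-5],0],
    [8.5,[0,0,0],0]
  ]
}}

```text
t: 21.1
tool_pos: [0.5172, 0.3043, 0.1875]
tool_rot: [2.023, 2.396, 0.018]
contact_force: [0.2, -0.1, 0.9]
opening: 0.0849
grip_force: 0.0
```

>>> {"fn": "send_rows", "kwargs": {
  "rows": [
    [8.5,[-4,0,0],0],
    [8.5,[-5,0,0],0],
    [8.5,[-5,0,0],0],
    [8.5,[-5,0,0],0],
    [8.5,[-0.3,0,0],0],
    [8.5,[0,0,0],0]
  ]
}}

```text
t: 21.85
tool_pos: [0.5459, 0.1125, 0.1792]
tool_rot: [-2.027, -2.399, -0.0]
contact_force: [-0.4, 0.3, -0.2]
opening: 0.0847
grip_force: 0.0
```

```bash
cat > chk.py <<'E'
from h import *
im=get('wrist'); side=get('side'); top=get('top')
for n,i in (('wrist',im),('side',side),('top',top)):
    C=cloud(i); z=C[...,2];x=C[...,0];y=C[...,1]; f=i['frame'].astype(int).sum(-1)
    for nm,m in(('case',(f<300)&(z>.05)&(z<.064)&(x>.44)&(x<.6)&(y>.18)&(y<.42)),('plates',(z>.075)&(z<.09)&(x>.42)&(x<.62)&(y>.05)&(y<.46))):
        m&=(i['range_z']>0)
        nl,L,S,_=cv2.connectedComponentsWithStats(m.astype(np.uint8))
        for k in range(1,nl):
            if S[k,4]>80: print(n,nm,S[k],np.median(z[L==k]).round(4),rect(C[L==k]))
E
python3 - <<'E'
from h import *
delta([.5462,.1121,.045],9.5)
import chk
E
```

```text
pos [0.5459 0.1125 0.1792] yang 9.61 turn 0.11 shift cm [-0.05  0.03 13.42] F [-0.4  0.3 -0.2] grip 0.0 open 0.0847 t 21.85
wrist case [ 238    0   85   58 4741] 0.0569 (array([526.2, 232.7]), array([56. , 34.6]), 9.58, [[496.0, 245.0], [501.0, 211.0], [557.0, 220.0], [551.0, 254.0]])
wrist plates [ 192  115  177   16 2815] 0.0817 (array([536. , 173.7]), array([115.9,   9.7]), 9.61, [[478.0, 169.0], [480.0, 159.0], [594.0, 179.0], [592.0, 188.0]])
wrist plates [ 262  194   37   36 1024] 0.0807 (array([546.4, 111.7]), array([26.3, 26.2]), 44.18, [[528.0, 112.0], [546.0, 93.0], [565.0, 111.0], [547.0, 130.0]])
side case [ 213  264   50   72 2180] 0.0576 (array([513.5, 304.1]), array([ 55.2, 180.7]), 9.84, [[471.0, 388.0], [502.0, 210.0], [556.0, 220.0], [525.0, 398.0]])
side plates [252 222  13   9  86] 0.08 (array([546.7, 115.7]), array([25.7, 21.4]), 0.93, [[534.0, 126.0], [534.0, 105.0], [560.0, 105.0], [559.0, 127.0]])
side plates [225 238  57  10 311] 0.0814 (array([535.6, 175. ]), array([115.4,  14.4]), 10.62, [[478.0, 171.0], [480.0, 157.0], [594.0, 179.0], [591.0, 193.0]])
side plates [ 181  331   80   22 1111] 0.0822 (array([493.5, 427.2]), array([119.8,  23.7]), 9.58, [[432.0, 429.0], [436.0, 406.0], [555.0, 426.0], [551.0, 449.0]])
top case [ 120  226   53   31 1144] 0.0575 (array([509.7, 327.8]), array([ 53. , 125.7]), 9.31, [[473.0, 386.0], [494.0, 261.0], [546.0, 270.0], [526.0, 394.0]])
top plates [ 93 223  19  52 521] 0.082 (array([495. , 424.7]), array([120.1,  24.5]), 9.67, [[434.0, 427.0], [438.0, 403.0], [556.0, 423.0], [552.0, 447.0]])
```

>>> {"fn": "send_rows", "kwargs": {
  "rows": [
    [8.5,[0,0,4],0],
    [8.5,[0,0,4],0],
    [8.5,[0,0,3],0],
    [8.5,[0,0,2],0],
    [8.5,[0,0,0.4],0],
    [8.5,[0,0,0],0]
  ]
}}

```text
t: 22.75
tool_pos: [0.5468, 0.1128, 0.0461]
tool_rot: [2.026, 2.4, 0.001]
contact_force: [0.5, -0.2, -0.8]
opening: 0.085
grip_force: 0.0
```

>>> {"fn": "send_rows", "kwargs": {
  "rows": [
    [1.5,[0,0,0],0],
    [1.5,[0,0,0],0],
    [1.5,[0,0,0],0],
    [1.5,[0,0,0],0],
    [1.5,[0,0,0],0],
    [1.5,[0,0,0],0],
    [1.5,[0,0,0],0],
    [1.5,[0,0,0],0],
    [1.5,[0,0,0],0]
  ],
  "newtons": 30
}}

```text
t: 23.88
tool_pos: [0.5461, 0.1123, 0.046]
tool_rot: [-2.027, -2.4, 0.001]
contact_force: [-3.4, 0.3, 4.8]
opening: 0.0268
grip_force: 29.8
```

>>> {"fn": "send_rows", "kwargs": {
  "rows": [
    [1.5,[0.5,0,0],0],
    [1.5,[1,0,0],0],
    [1.5,[1,0,0],0],
    [1.5,[0.7,0,0],0],
    [1.5,[0.7,0,0],0],
    [1.5,[0.6,0,0],0],
    [1.5,[0.4,0,0],0],
    [1.5,[0,0,0],0]
  ]
}}

```text
t: 24.88
tool_pos: [0.5381, 0.16, 0.046]
tool_rot: [2.026, 2.4, -0.002]
contact_force: [-2.6, -4.1, 5.5]
opening: 0.027
grip_force: 29.8
```

>>> {"fn": "send_rows", "kwargs": {
  "rows": [
    [1.5,[0.2,0,0],0],
    [1.5,[0.2,0,0],0],
    [1.5,[0.2,0,0],0],
    [1.5,[0,0,0],0]
  ]
}}

```text
t: 25.38
tool_pos: [0.5372, 0.1655, 0.046]
tool_rot: [2.025, 2.399, -0.003]
contact_force: [-3.0, -4.7, 5.8]
opening: 0.0266
grip_force: 29.8
```

>>> {"fn": "send_rows", "kwargs": {
  "rows": [
    [1.5,[0.1,0,0],0],
    [1.5,[0.1,0,0],0],
    [1.5,[0,0,0],0]
  ]
}}

```text
t: 25.75
tool_pos: [0.5369, 0.1673, 0.046]
tool_rot: [2.025, 2.399, -0.003]
contact_force: [-2.7, -5.3, 5.4]
opening: 0.027
grip_force: 29.8
```

>>> {"fn": "send_rows", "kwargs": {
  "rows": [
    [1.5,[0.1,0,0],0],
    [1.5,[0,0,0],0]
  ]
}}

```text
t: 26.0
tool_pos: [0.5367, 0.1682, 0.046]
tool_rot: [2.025, 2.399, -0.003]
contact_force: [-2.8, -6.0, 5.7]
opening: 0.0267
grip_force: 29.8
```

>>> {"fn": "send_rows", "kwargs": {
  "rows": [
    [1.5,[0.1,0,0],0],
    [1.5,[0,0,0],0]
  ]
}}

```text
t: 26.25
tool_pos: [0.5365, 0.1692, 0.046]
tool_rot: [2.025, 2.399, -0.004]
contact_force: [-3.0, -5.8, 5.4]
opening: 0.0268
grip_force: 29.8
```

>>> {"fn": "send_rows", "kwargs": {
  "rows": [
    [1.5,[0.1,0,0],0],
    [1.5,[0,0,0],0]
  ]
}}

```text
t: 26.5
tool_pos: [0.5363, 0.1702, 0.046]
tool_rot: [2.025, 2.399, -0.004]
contact_force: [-1.6, -5.0, 6.1]
opening: 0.0266
grip_force: 29.8
```

Still moving freely, at about 5 N of friction. I'll keep stepping.

>>> {"fn": "send_rows", "kwargs": {
  "rows": [
    [1.5,[0.1,0,0],0],
    [1.5,[0,0,0],0]
  ]
}}

```text
t: 26.75
tool_pos: [0.5362, 0.1712, 0.046]
tool_rot: [2.025, 2.399, -0.004]
contact_force: [-2.3, -6.0, 5.8]
opening: 0.0268
grip_force: 29.8
```

>>> {"fn": "send_rows", "kwargs": {
  "rows": [
    [1.5,[0.1,0,0],0],
    [1.5,[0,0,0],0]
  ]
}}

```text
t: 27.0
tool_pos: [0.5361, 0.1718, 0.046]
tool_rot: [2.025, 2.399, -0.004]
contact_force: [-2.5, -7.4, 5.6]
opening: 0.0266
grip_force: 29.8
```

```bash
python3 chk.py
```

```text
wrist case [  121     0   318   133 21750] 0.057 (array([520.7, 258. ]), array([109.9,  41.6]), 9.58, [[463.0, 269.0], [470.0, 228.0], [578.0, 247.0], [571.0, 288.0]])
wrist case [258 260  52  29 671] 0.0585 (array([536.3, 182.6]), array([ 5.1, 20.6]), 89.88, [[526.0, 180.0], [547.0, 180.0], [547.0, 185.0], [526.0, 185.0]])
wrist case [235 262  13  17 123] 0.0577 (array([518.7, 180.6]), array([5. , 1.2]), 0.12, [[516.0, 181.0], [516.0, 180.0], [521.0, 180.0], [521.0, 181.0]])
wrist case [311 262  38  28 502] 0.0578 (array([554.5, 184.1]), array([13.7,  5.7]), 10.17, [[547.0, 186.0], [548.0, 180.0], [562.0, 183.0], [561.0, 188.0]])
wrist plates [   84   135   392    37 13628] 0.0817 (array([525.9, 232.9]), array([116.5,  10.4]), 9.58, [[468.0, 228.0], [469.0, 218.0], [584.0, 237.0], [582.0, 248.0]])
wrist plates [ 194  290  171   74 5952] 0.081 (array([535.9, 173.1]), array([54.4, 26.4]), 9.53, [[507.0, 182.0], [511.0, 156.0], [565.0, 165.0], [561.0, 191.0]])
wrist plates [171 321  22  10 111] 0.0883 (array([503.4, 173.7]), array([6.7, 1.9]), 5.47, [[500.0, 174.0], [500.0, 172.0], [50
[... 455 characters left out ...]
.0], [505.0, 159.0], [567.0, 165.0], [565.0, 190.0]])
side plates [217 256  60  10 363] 0.0812 (array([526.8, 233.6]), array([115.6,  13.9]), 10.06, [[469.0, 230.0], [471.0, 217.0], [585.0, 237.0], [583.0, 251.0]])
side plates [ 181  331   80   22 1112] 0.0821 (array([493.8, 426.9]), array([119.8,  24.6]), 9.68, [[433.0, 429.0], [437.0, 405.0], [555.0, 425.0], [551.0, 449.0]])
top case [ 107  229   50   43 1071] 0.0576 (array([491.3, 358.8]), array([ 85.2, 112. ]), 9.35, [[440.0, 407.0], [458.0, 297.0], [542.0, 310.0], [524.0, 421.0]])
top plates [ 93 223  19  52 522] 0.0822 (array([494.9, 425. ]), array([120. ,  23.8]), 9.48, [[434.0, 427.0], [438.0, 403.0], [556.0, 423.0], [552.0, 447.0]])
```

Run:
```python
from h import *
a=load('side')['frame'][200:400,120:340]; b=load('top')['frame'][190:290,60:220]
a=cv2.resize(a,None,fx=2.6,fy=2.6); b=cv2.resize(b,None,fx=3,fy=3); cv2.imwrite('pics/s5.png',a[...,::-1]); cv2.imwrite('pics/t5.png',b[...,::-1])
```

```text
(no output)
```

View pics/s5.png

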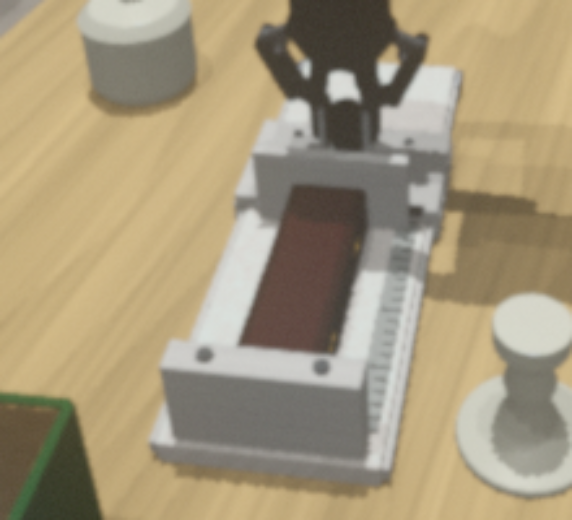

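The side crop shows the case lying straight between the jaw and the head. The head hides its front edge, which explains that reading. The force is just starting to rise, so I'll press a little more.

>>> {"fn": "send_rows", "kwargs": {
  "rows": [
    [1.5,[0.1,0,0],0],
    [1.5,[0,0,0],0]
  ]
}}

```text
t: 27.4
tool_pos: [0.5361, 0.1718, 0.046]
tool_rot: [2.024, 2.398, -0.007]
contact_force: [-2.0, -9.8, 5.7]
opening: 0.0265
grip_force: 29.9
```

>>> {"fn": "send_rows", "kwargs": {
  "rows": [
    [1.5,[0.1,0,0],0],
    [1.5,[0,0,0],0]
  ]
}}

```text
t: 27.65
tool_pos: [0.5361, 0.1718, 0.046]
tool_rot: [2.023, 2.397, -0.009]
contact_force: [-1.2, -14.3, 6.3]
opening: 0.0266
grip_force: 29.9
```

>>> {"fn": "send_rows", "kwargs": {
  "rows": [
    [8.5,[0,0,0],0],
    [8.5,[0,0,0],0],
    [8.5,[0,0,0],0],
    [8.5,[0,0,0],0],
    [8.5,[0,0,0],0],
    [8.5,[0,0,-2],0],
    [8.5,[0,0,-4],0],
    [8.5,[0,0,-5],0],
    [8.5,[0,0,-5],0],
    [8.5,[0,0,0],0]
  ]
}}

```text
t: 28.9
tool_pos: [0.5388, 0.1762, 0.2134]
tool_rot: [2.021, 2.394, 0.016]
contact_force: [0.6, -0.1, -0.4]
opening: 0.0848
grip_force: 0.0
```

>>> {"fn": "send_rows", "kwargs": {
  "rows": [
    [8.5,[-5,0,0],0],
    [8.5,[-5,0,0],0],
    [8.5,[0,0,0],0],
    [8.5,[0,0,0],0]
  ]
}}

```text
t: 29.4
tool_pos: [0.5519, 0.0772, 0.2052]
tool_rot: [-2.027, -2.399, -0.0]
contact_force: [-0.3, 0.4, 0.1]
opening: 0.0853
grip_force: 0.0
```

```bash
python3 chk.py
python3 - <<'E'
from h import *
b=load('top')['frame']; cv2.imwrite('pics/t6.png',cv2.resize(b[60:300,60:520],None,fx=1.7,fy=1.7,interpolation=3)[...,::-1])
E
```

```text
wrist plates [ 261   52   39   41 1185] 0.0806 (array([536.3, 170.7]), array([26.7, 26.3]), 27.15, [[518.0, 176.0], [530.0, 153.0], [554.0, 165.0], [542.0, 189.0]])
side case [ 213  270   49   66 2017] 0.0577 (array([513.1, 315. ]), array([ 59.4, 160.2]), 10.68, [[469.0, 388.0], [499.0, 231.0], [557.0, 242.0], [527.0, 399.0]])
side plates [247 238  13  10  96] 0.0805 (array([537.1, 173.8]), array([24.7, 23.3]), 57.09, [[521.0, 170.0], [540.0, 157.0], [554.0, 178.0], [534.0, 191.0]])
side plates [217 256  60  11 364] 0.0815 (array([526.3, 234.8]), array([115.2,  13.1]), 9.7, [[468.0, 232.0], [471.0, 219.0], [584.0, 238.0], [582.0, 251.0]])
side plates [ 181  331   80   22 1120] 0.0821 (array([493.8, 426.8]), array([120.2,  24.4]), 10.18, [[432.0, 428.0], [437.0, 404.0], [555.0, 425.0], [551.0, 449.0]])
top case [ 107  224   77   48 1657] 0.0577 (array([499.9, 327.9]), array([ 90. , 176.1]), 10.02, [[440.0, 407.0], [471.0, 233.0], [560.0, 249.0], [529.0, 422.0]])
top plates [178 209  13  49 232] 0.0816 (array([527.2, 232.2]), array([115.1,  11.5]), 10.05, [[470.0, 228.0], [472.0, 216.0], [585.0, 237.0], [583.0, 248.0]])
top plates [ 93 223  19  52 524] 0.0823 (array([494.9, 424.5]), array([119.9,  23.8]), 9.61, [[434.0, 426.0], [438.0, 403.0], [556.0, 423.0], [552.0, 446.0]])
```

View pics/t6.png

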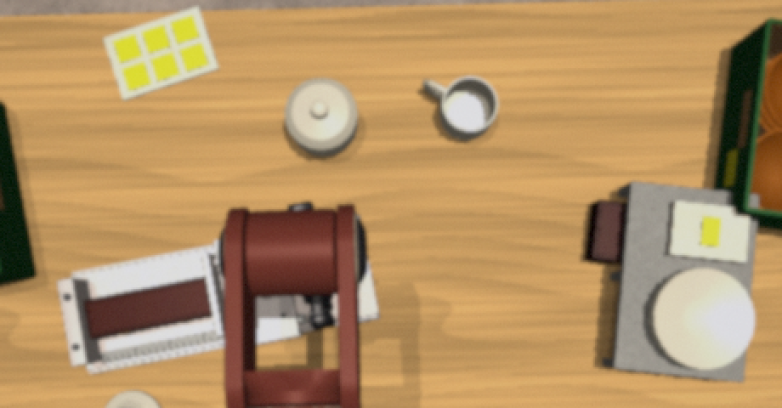

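The top crop shows the case between the head (75,320) and the jaw (215,290), straight and centred. The square case and china are where they started.

```bash
python3 -c "
from station import ctrl
print(ctrl.finish_job())"
```

```text
the job is handed in; nothing more can be done
None
```

I handed the job in at about 29 s. The case lies square along the middle of the board, held snug between the head and the jaw at about 0.18 m. The last view shows the arm clear and the square case and china where they started.

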